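# Show the red breaker to the inspection camera

### The arm

A 6-joint arm with a two-finger parallel gripper is mounted at the origin on the work surface. World frame = base frame: x ahead of the robot, y to its left, z up, the work surface at z = 0. Lengths are in m, angles in degrees, forces in N, time in s.
With the tool pointing down it reaches from about 0.35 to 0.875 m from the base axis. Payload 4.2 kg.
Tool frame: the origin (TCP) lies on the front face of the gripper's body, between the roots of the fingers; the fingertips stand 70 mm ahead of it and the grasp point (between the pads) lies 51 mm ahead of it; z points along the fingers, y is the line along which they close (so a half turn about z gives the same grasp; the last joint's range is limited). The gripper opens to 87 mm and grips with 3 to 60 N. Pads are 19 mm wide; open, the fingers measure 117 mm over their backs; the gripper's body (75 mm by 190 mm) begins 51 mm behind the grasp point.
Start: joints at [85.634, 22.042, 0.453, 0, -68.411, -14.817], TCP at [0.205, 0.59, 0.292] pointing down, gripper open.
Joint ranges: [-179.83, 179.83], [-69.29, 118.12], [-61.27, 80.66], [-181.25, 117.63], [-171.15, -9.14], [-177.46, 177.46]. Speed limits (degrees/s): [159.86, 159.86, 180, 180, 180, 180].

### API

Orientations are given as a 3x3 rotation matrix whose columns are the frame's x, y, z axes.
In Python, from station import r gives the robot as it stands.
- The arm moves only by the shell command python3 -m pendant 'ROWS' [OPENING]. ROWS is JSON, a list of rows, each a list of 2 entries, a list of its own where there are three numbers: the shift along the tool's x, y, z in mm, then the turn, a rotation vector about the tool's x, y, z in rad. A call has 1 to 10 rows; each row is the pose to reach, as a shift and turn from the pose commanded when the call began, along the tool's axes at that moment; what a row does not reach only later rows make up. A row lasts 1/10 s, in which the tool goes at most 50 mm and 8.59 degrees, less where a joint would pass 70% of its speed; a pose out of reach is approached as far as the arm can. A call with a gripper value outside its range is refused whole. OPENING is the opening, from 0 (shut) to 1 (fully open), set as the call begins (- or left out, the last holds). The fingers move at their own pace and stop on an object; the grip force is fixed at half the most. Time passes only in rows, so rows that repeat a pose let the fingers close. It gives the time, the measured TCP pose, the force, the opening and the grip force at its end, in the units of the state.
- r.sense(): the state, without advancing time (a new reading comes with each control period).
- r.capture(name): name is "scene" or "top"; returns a dict with "frame" (420x560x3 uint8, red, green, blue), "vertical_fov" (degrees; the focal length in pixels is half the picture's height over the tangent of half this angle, whatever the lens; pixels are square), "cx", "cy" (the principal point, pixels), "rvec" (rotation vector, rad) and "tvec" (3), from world to camera coordinates, as OpenCV has them. Camera axes: x right, y down, z forward; pixel columns grow to the right and rows downward; lengths in m; the calibration is good to about 2 mm. A picture is of the moment at which its call begins. There is no depth.
- r.finish_job(): hands the job in; it is judged then, once.
The state is a dict: "time_s": time; "joints": joint angles; "joint_velocities": joint speeds; "effort": joint torques, N m; "tcp_pos": TCP position; "ee_rot": TCP orientation; "wrist_force": force on the tool from outside, world axes, zero at the start; "moment": the same for the moment, N m; "gripper_width": opening from 0.0 (shut) to 1.0 (fully open); "gripper_force": force on a finger pad.
Only numpy, scipy, OpenCV 4.12 (cv2) and the standard library are available. Lean on these libraries where they do the work, as an engineer would, in place of code of your own. Each camera call takes 0.05 s, during which the arm holds its last target. There are 200 camera calls.

### The job

Swing the grey enclosure's door open by its red handle to about a right angle, take the circuit breaker with the red toggle out of the rack on the inside of the door, and hold it up to the inspection camera: upright, toggle side facing straight into the lens, its middle at lens height directly above the tip of the yellow pointer. Finish while still holding it there, motionless and clear of the camera and its pointer, with the door left open; leave the blue breaker in its pocket and do not push the hammer, screwdriver or steel device box about.

Things in the scene. Friction and masses are not known exactly. Their poses are not given: they have to be found in the camera images.
- door (a joint): hinge of the enclosure door, rad: 0 shut, opens to a stop at 1.9. Vertical hinge at the door's left edge as seen by the robot: the free edge swings toward the robot, then left (clockwise from above). It stays where left (friction 0.15 N m, no latch or spring). The enclosure is fixed: 150 deep, 250 wide, 205 mm high, on the table, with a clear top.
- door_handle (a point): grip point on the handle, 165 mm above the table: a red upright bar 12 mm thick, 90 to 195 mm above the table, its axis 36 mm off the door's outside, 225 mm from the hinge; stand-offs at 95 and 190 mm height run to the door. Turns with the door: x points from outside to inside, y along the door to the hinge, z up. Pinch it from above, a finger at either side along the door's width.
- door_hinge (a point): point on the hinge axis at the height of the handle's grip point; its axes turn with the door like those of the handle
- red_breaker_center (a point): centre of the breaker to show: white block, red toggle and red tag on top; 36 mm wide (y), 85 high (z), -33 to +36 mm deep (x; toggle side at +x), 0.2 kg. Stands loose in one of two pockets of the door's inside rack, toggle away from the door: underside 110, rim 130, top 195, door top 203 mm above the table. Grasp across the width above the rim, lift straight up.
- red_breaker_face (a point): middle of the red breaker's front (raised nose), 27 mm in front of its centre along its +x
- blue_breaker_center (a point): centre of the other breaker, the same but with blue toggle and blue tag, in the other pocket; to be left there
- pocket_a (a point): where a breaker's centre is when it stands in the pocket nearer the hinge: 65 mm from the hinge along the door, 50 mm inside its inner face (62 mm from the outer face); turns with the door (x away from the door's inner face, y toward the hinge). The pockets are black plastic, 72 by 42 mm inside, 20 mm deep.
- pocket_b (a point): the same for the pocket farther from the hinge, 145 mm from it along the door
- lens (a point): centre of the front glass of the inspection camera, a blue box with a black lens on a fixed stand to the robot's right; its x axis points out of the lens along its horizontal line of sight, z up. Lens height differs from start to start, 220 to 280 mm above the table.
- spot (a point): the point in the air where the breaker's centre must be held: 150 mm in front of the lens on its line of sight, 70 mm above the tip of the yellow pointer (a thin bent rod below the camera that ends in a 14 mm yellow ball); axes as the lens: x points away from the camera, so the breaker's own +x must point along this point's -x
- stand: camera stand, fixed: 120 mm square base, 22 mm column up to 354 mm; origin under the base, 240 mm behind the spot
- hammer: hammer lying on the table, 300 mm long; leave alone
- screwdriver: screwdriver lying on the table, 200 mm long; leave alone
- device_box: open steel device box, 55 x 95 x 45 mm high, on the table; leave alone; origin under its centre
- red_breaker: the red breaker itself, origin at the centre of its underside, 42.5 mm below its centre; same axes
- blue_breaker: the blue breaker itself, origin at the centre of its underside

How it is judged:
By the outcome, as a careful person would: the job done as asked, in the order asked, and still so for the second after the job is handed in, while the arm keeps its last pose, push and grip.
It also fails if it takes over 54 s, if anything falls off the work surface, if the arm or the gripper's body presses on something with over 40 N, if the wrist force passes 120 N, or if a joint passes its speed limit or range.

## Working session

There is one attempt and no reset: what is moved stays moved. The work goes in short steps, Python scripts to look and compute and a shell command to move; the robot and the scene stay as the last step left them, time stands still between calls to the robot, and variables do not carry over. Pictures are saved under pics/ and viewed, at most 10 in all, crops included, and the job is handed in when it is done.

```bash
mkdir -p pics; ls; cat > h.py <<'E'
import cv2,numpy as np
from station import r
def cap(n):
    c=r.capture(n); f=c["frame"].shape[0]/2/np.tan(np.radians(c["vertical_fov"]/2))
    K=np.array([[f,0,c["cx"]],[0,f,c["cy"]],[0,0,1]]);R=cv2.Rodrigues(np.array(c["rvec"],float))[0]
    return c["frame"],(K,R,np.array(c["tvec"],float).ravel())
def ray(cal,u,v):
    K,R,t=cal; d=R.T@np.linalg.solve(K,[u,v,1.]); return -R.T@t,d/np.linalg.norm(d)
def plane(cal,u,v,z):
    o,d=ray(cal,u,v); return o+d*(z-o[2])/d[2]
def tri(c1,p1,c2,p2):
    o1,d1=ray(c1,*p1);o2,d2=ray(c2,*p2)
    s=np.linalg.lstsq(np.c_[d1,-d2],o2-o1,rcond=None)[0]
    a,b=o1+s[0]*d1,o2+s[1]*d2; return (a+b)/2,np.linalg.norm(a-b)
def proj(cal,p):
    K,R,t=cal; q=K@(R@np.asarray(p,float)+t); return q[:2]/q[2]
def blobs(f,hlo,hhi,s=120,v=60,mn=15):
    h=cv2.cvtColor(f,cv2.COLOR_RGB2HSV); m=cv2.inRange(h,(hlo,s,v),(hhi,255,255))
    if hlo==0: m|=cv2.inRange(h,(172,s,v),(180,255,255))
    n,l,st,ce=cv2.connectedComponentsWithStats(m)
    return [(st[i].tolist(),ce[i].round(1).tolist()) for i in range(1,n) if st[i][4]>=mn]
def save(f,n): cv2.imwrite("pics/"+n,f[:,:,::-1])
E
python3 - <<'E'
from h import *
for n in("scene","top"):
    f,c=cap(n); save(f,n+"0.png"); print(n,"cam at",(-c[1].T@c[2]).round(3))
    for k,a in dict(red=(0,8),yel=(22,35),blue=(100,130)).items(): print(k,blobs(f,*a))
s=r.sense();print(s)
E
```

```text
pics
scene cam at [ 0.943 -0.416  1.065]
red [([317, 173, 15, 27, 123], [322.2, 184.6]), ([195, 182, 26, 24, 234], [207.1, 192.9])]
yel [([169, 215, 48, 50, 176], [195.6, 239.1]), ([414, 244, 14, 12, 54], [419.4, 250.0]), ([281, 265, 43, 38, 62], [302.0, 283.6]), ([157, 266, 14, 14, 29], [163.1, 271.9]), ([249, 268, 77, 65, 145], [284.7, 303.1]), ([269, 303, 11, 10, 16], [274.5, 307.1]), ([327, 315, 27, 42, 406], [342.6, 334.7])]
blue [([353, 76, 31, 17, 292], [367.1, 85.5]), ([122, 245, 38, 35, 687], [140.1, 261.6])]
top cam at [ 0.349 -0.063  1.284]
red [([233, 164, 12, 22, 135], [238.1, 174.9]), ([310, 274, 10, 39, 353], [314.4, 293.5])]
yel [([305, 81, 37, 20, 314], [322.4, 92.9]), ([201, 82, 14, 16, 137], [208.0, 89.7]), ([38, 124, 10, 5, 21], [41.2, 125.6]), ([58, 133, 8, 7, 18], [61.4, 137.0]), ([85, 139, 11, 5, 20], [90.4, 141.2]), ([44, 140, 13, 9, 43], [49.1, 143.7]), ([308, 142, 18, 3, 20], [316.2, 143.0]), ([328, 143, 28, 4, 33], [341.1, 144.4]), ([295, 145, 24, 3, 37], [306.6, 146.0]), ([41, 147, 9, 9, 34], [44.0, 151.2]), ([320, 146, 20, 3, 26], [329.0, 147.3]), ([366, 
[... 401 characters left out ...]
.84141947e+01, -1.48162444e+01]), 'joint_velocities': array([-0.01206487, -0.07642889,  0.1792976 , -0.00995763,  0.07309854,
        0.11656882]), 'effort': array([-5.59729251e-04, -3.91687524e+01,  1.87936020e+01,  4.23195764e+00,
        1.34506155e-02, -7.77788978e-05]), 'tcp_pos': array([0.20521472, 0.58990468, 0.29124803]), 'ee_rot': array([[ 9.44430261e-01, -3.28711435e-01, -5.24726041e-04],
       [-3.28711815e-01, -9.44428169e-01, -1.99410232e-03],
       [ 1.59918183e-04,  2.05577423e-03, -9.99997874e-01]]), 'wrist_force': array([-0.01624987,  0.13118292,  0.3561982 ]), 'moment': array([0.00174464, 0.03414946, 0.00118589]), 'gripper_force': 0.0, 'gripper_width': 1.0007063620554073}
```

View pics/scene0.png

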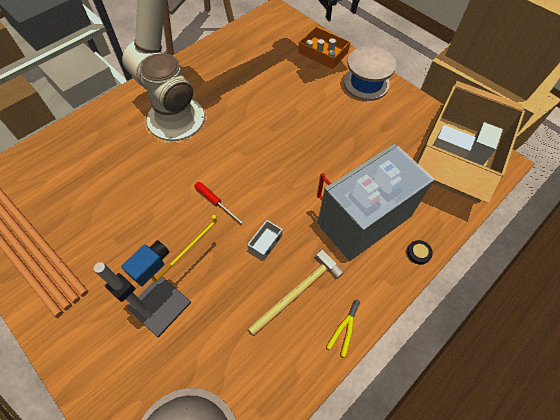

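View pics/top0.png

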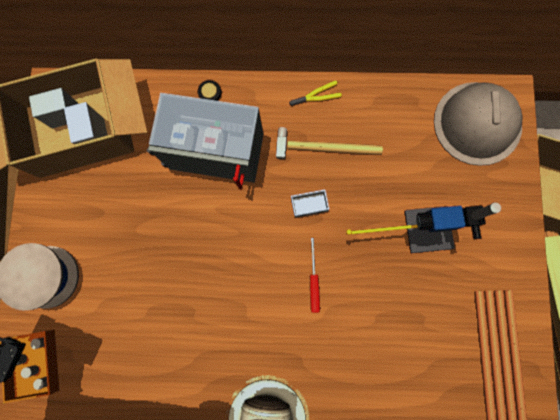

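The scene view shows the shut enclosure at (375,200) with its red handle at (322,185), the camera at (140,260) and the pointer tip at (214,217). In the top view the enclosure is at (205,135), the handle at (238,175), the pointer tip at (349,232) and the lens at about (420,222). I'll zoom in for corners.

```bash
python3 - <<'E'
import cv2,numpy as np
s=cv2.imread("pics/scene0.png");t=cv2.imread("pics/top0.png")
g=lambda im,x,y,w,h:cv2.resize(im[y:y+h,x:x+w],(400,300),interpolation=cv2.INTER_CUBIC)
cv2.imwrite("pics/crop.png",np.vstack([np.hstack([g(s,310,140,133,100),g(t,140,85,133,100)]),np.hstack([g(s,110,205,133,100),g(t,340,180,133,100)])]))
E
```

```text
(no output)
```

View pics/crop.png

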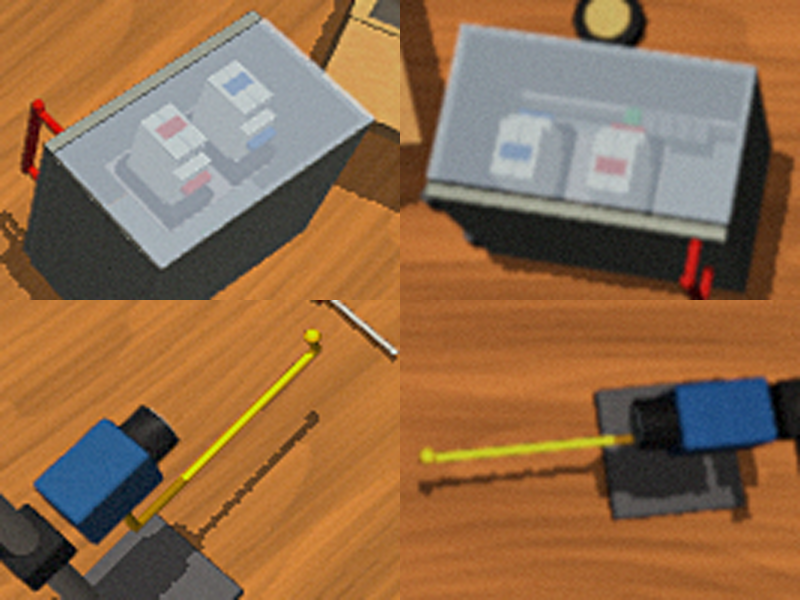

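The crops show: handle top at scene (322.6,174.6) and top (237.8,165.8). The door-top strip runs from scene (325,189) to (394.8,144.3) and from top (248,164) to (149,150). The pointer ball is at scene (214,217) and top (349.3,232). The red-tag breaker is in the pocket farther from the hinge.

```bash
python3 - <<'E'
from h import *
_,S=cap("scene");_,T=cap("top")
def p(n,a,b):
    x,e=tri(S,a,T,b);print(n,x.round(4),"gap",e.round(4));return x
h=p("handle top",(322.6,174.6),(237.8,165.8))
fe=p("free outer",(325,189.2),(248.1,164.1)); hg=p("hinge outer",(394.8,144.3),(149,149.8))
br=p("back right",(364.2,229.1),(258.7,106.6));bl=p("back left",(433.7,180.6),(160,93.3))
b=p("ball",(214.1,217),(349.3,231.9)); rn=p("rod near",(170.8,264.8),(411.5,226.5))
for n,v in(("door",hg-fe),("back",bl-br),("right side",br-fe),("left",bl-hg),("rod",rn-b)):print(n,np.degrees(np.arctan2(v[1],v[0])).round(2),np.linalg.norm(v[:2]).round(4))
# red breaker toggle etc through clear top; red tag
print(p("red tag",(310+172/3.0075,140+128/3.0075),(140+211/3.0075,85+165/3.0075)))
p("blue tag",(310+238/3.0075,140+83/3.0075),(140+116/3.0075,85+150/3.0075))
# camera box blue: column base
fT,_=cap("top")
hs=cv2.cvtColor(fT,cv2.COLOR_RGB2HSV);m=cv2.inRange(hs,(100,120,40),(130,255,255))
c=max(cv2.findContours(m,0,2)[0],key=cv2.contourArea);print(cv2.minAreaRect(c))
for q in cv2.boxPoints(cv2.minAreaRect(c)):print(plane(T,*q,b[2]+.1).round(3))
for n,a in(("hammer head",(282,143)),("hammer end",(382,150)),("sd tip",(313,240)),("sd end",(316,312)),("box",(310,204))):print(n,plane(T,*a,.02).round(3))
E
```

```text
handle top [0.6159 0.0687 0.2362] gap 0.0089
free outer [0.634  0.054  0.2008] gap 0.0047
hinge outer [0.6665 0.3005 0.2   ] gap 0.0075
back right [0.7791 0.0334 0.2093] gap 0.0066
back left [0.8127 0.2824 0.1991] gap 0.002
ball [ 0.4796 -0.1944  0.1611] gap 0.007
rod near [ 0.4989 -0.351   0.1392] gap 0.0061
door 82.49 0.2487
back 82.32 0.2512
right side -8.06 0.1465
left -7.08 0.1473
rod -82.97 0.1578
red tag [0.6948 0.1506 0.1973] gap 0.0052
[0.69478118 0.15064816 0.19729919]
blue tag [0.7053 0.229  0.1993] gap 0.0045
((447.96710205078125, 217.6876678466797), (22.193174362182617, 32.9757080078125), 83.9909896850586)
[ 0.523 -0.366  0.261]
[ 0.533 -0.438  0.261]
[ 0.483 -0.441  0.261]
[ 0.474 -0.369  0.261]
hammer head [ 0.744 -0.023  0.02 ]
hammer end [ 0.729 -0.306  0.02 ]
sd tip [ 0.469 -0.115  0.02 ]
sd end [ 0.278 -0.126  0.02 ]
box [ 0.569 -0.106  0.02 ]
```

```bash
cat >> h.py <<'E'
from scipy.spatial.transform import Rotation as Ro
def down(yx):  # tool down with tool x at azimuth yx (deg)
    a=np.radians(yx);x=np.array([np.cos(a),np.sin(a),0]);z=np.array([0,0,-1.]);return np.c_[x,np.cross(z,x),z]
def go(grasp,yx,label=""):  # grasp-point target
    s=r.sense();R=s["ee_rot"];tcp=np.array(grasp)+[0,0,.051]
    print(label,(1000*R.T@(tcp-s["tcp_pos"])).round(1).tolist(),Ro.from_matrix(R.T@down(yx)).as_rotvec().round(4).tolist())
E
python3 - <<'E'
from h import *
fs,S=cap("scene");ft,T=cap("top")
def p(n,a,b):
    x,e=tri(S,a,T,b);print(n,x.round(4),"gap",e.round(4));return x
h=p("handle top",(322.6,174.6),(236.4,179.1))
def ball(f,u,v):
    hs=cv2.cvtColor(f,cv2.COLOR_RGB2HSV);m=cv2.inRange(hs,(20,100,60),(36,255,255))[v-8:v+9,u-8:u+9]
    m=cv2.morphologyEx(m,cv2.MORPH_OPEN,cv2.getStructuringElement(2,(4,4)));M=cv2.moments(m,True)
    return (u-8+M['m10']/M['m00'],v-8+M['m01']/M['m00']),M['m00']
bs,bt=ball(fs,214,217),ball(ft,349,232);print(bs,bt);p("ball",bs[0],bt[0])
print([proj(T,plane(S,*bs[0],z)).round(1).tolist()+[z] for z in(.15,.16,.17)])
# handle expected from door line fit
a=np.radians(82.4);d=np.array([np.cos(a),np.sin(a)]);n=np.array([d[1],-d[0]])
hg=np.array([.6665,.3005]);H=hg-.225*d-.036*n;print("handle pred",H, proj(S,[*H,.195]),proj(T,[*H,.195]),proj(T,[*H,.09]),proj(S,[*H,.09]))
s=r.sense();go([H[0],H[1],.24],-7.6,"above handle")
E
```

```text
handle top [0.5974 0.0823 0.1993] gap 0.0078
((214.46153846153845, 217.15384615384616), 13.0) ((352.0, 232.0), 32.0)
ball [ 0.4807 -0.1977  0.1649] gap 0.0134
[[345.0, 232.8, 0.15], [346.5, 230.3, 0.16], [348.0, 227.7, 0.17]]
handle pred [0.60105855 0.08223773] [321.99351483 176.71267982] [235.41363681 177.01508556] [240.25713575 186.04431024] [318.20657381 197.35537595]
above handle [540.7, 349.7, 1.2] [0.0005, -0.0, -0.2022]
```

```bash
python3 -m pendant '[[[17,11,0],[0,0,-0.01]],[[50,33,0],[0,0,-0.02]],[[88,57,0],[0,0,-0.04]],[[128,83,0],[0,0,-0.06]],[[168,109,0],[0,0,-0.08]],[[208,135,0],[0,0,-0.1]],[[248,161,0],[0,0,-0.12]],[[288,187,0],[0,0,-0.14]],[[328,213,0],[0,0,-0.16]],[[368,239,0],[0,0,-0.18]]]' 0.6
python3 -m pendant '[[[40,26,0],[0,0,-0.01]],[[80,52,0],[0,0,-0.02]],[[116,75,0],[0,0,-0.022]],[[145,94,0],[0,0,-0.022]],[[160,103,0],[0,0,-0.022]],[[160,103,0],[0,0,-0.022]]]'
python3 - <<'E'
from h import *
go([.600,.0822,.24],-7.6,"above")
fs,S=cap("scene");ft,T=cap("top")
g=lambda im,x,y,w,h:cv2.resize(im[y:y+h,x:x+w],(400,300),interpolation=cv2.INTER_CUBIC)
cc=lambda c:proj(c,[.6,.082,.2]).astype(int)
a,b=cc(S),cc(T)
save(np.hstack([g(fs,a[0]-66,a[1]-50,133,100),g(ft,b[0]-66,b[1]-50,133,100)]),"handle1.png");print(a,b)
E
```

```text
time_s: 1.35
tcp_pos: [0.4752, 0.242, 0.2926]
ee_rot: [[0.988, -0.153, 0.001], [-0.153, -0.988, 0.001], [0.001, -0.001, -1.0]]
wrist_force: [1.5, 1.1, -1.1]
gripper_width: 0.6
gripper_force: 0.0
time_s: 1.95
tcp_pos: [0.6177, 0.1157, 0.2914]
ee_rot: [[0.991, -0.135, -0.001], [-0.135, -0.991, -0.0], [-0.001, 0.001, -1.0]]
wrist_force: [0.2, -0.2, -0.3]
gripper_width: 0.598
gripper_force: 0.0
above [-13.0, 35.6, 0.4] [0.0005, 0.0007, -0.0031]
[321 175] [235 176]
```

View pics/handle1.png

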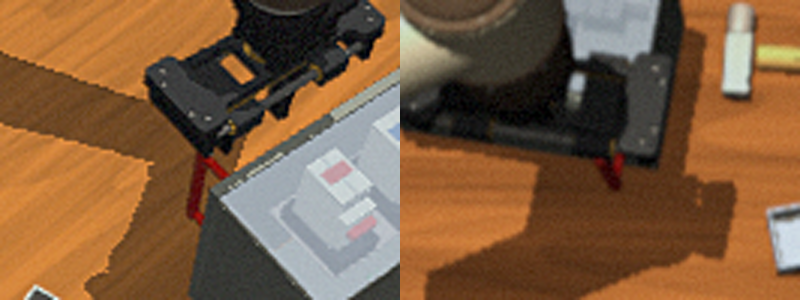

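The gripper hovers about 35 mm to the left of the handle, which is at crop (205,165) and (610,165). That matches the computed correction.

```bash
python3 -m pendant '[[[-6,18,0],[0,0,0]],[[-13,35,0],[0,0,-0.003]],[[-13,35,10],[0,0,-0.003]],[[-13,35,30],[0,0,-0.003]],[[-13,35,50],[0,0,-0.003]],[[-13,35,66],[0,0,-0.003]],[[-13,35,72],[0,0,-0.003]],[[-13,35,72],[0,0,-0.003]]]'
python3 -m pendant '[[[0,0,0],[0,0,0]],[[0,0,0],[0,0,0]],[[0,0,0],[0,0,0]],[[0,0,0],[0,0,0]],[[0,0,0],[0,0,0]],[[0,0,0],[0,0,0]]]' 0
```

```text
time_s: 2.85
tcp_pos: [0.5983, 0.0841, 0.2194]
ee_rot: [[0.992, -0.129, -0.002], [-0.129, -0.992, -0.001], [-0.002, 0.001, -1.0]]
wrist_force: [-0.0, -0.8, -0.1]
gripper_width: 0.599
gripper_force: 0.0
time_s: 3.45
tcp_pos: [0.5993, 0.085, 0.2204]
ee_rot: [[0.992, -0.13, 0.001], [-0.13, -0.992, 0.002], [0.001, -0.002, -1.0]]
wrist_force: [-2.1, 12.8, 1.9]
gripper_width: 0.138
gripper_force: 6.2
```

```bash
python3 -m pendant '[[[-8,-1.5,0],[0,0,0.035]],[[-23.3,-5,0],[0,0,0.105]],[[-42.3,-11,0],[0,0,0.192]],[[-60.6,-18.6,0],[0,0,0.279]]]'; python3 - <<'E'
from h import *
s=r.sense();print(s["wrist_force"].round(1),s["moment"].round(2),s["tcp_pos"].round(4))
E
```

```text
time_s: 3.85
tcp_pos: [0.5416, 0.1112, 0.2204]
ee_rot: [[0.916, -0.401, 0.002], [-0.401, -0.916, 0.001], [0.002, -0.002, -1.0]]
wrist_force: [2.8, 3.4, -2.5]
gripper_width: 0.129
gripper_force: 30.0
[ 2.8  3.4 -2.5] [ 0.78 -0.69 -0.02] [0.5416 0.1112 0.2204]
```

```bash
python3 -m pendant '[[[-8,-1.5,0],[0,0,0.035]],[[-23.3,-5,0],[0,0,0.105]],[[-42.3,-11,0],[0,0,0.192]],[[-60.6,-18.6,0],[0,0,0.279]],[[-78.2,-27.8,0],[0,0,0.3665]],[[-95,-38.6,0],[0,0,0.454]],[[-110.7,-50.7,0],[0,0,0.541]],[[-125.4,-64.1,0],[0,0,0.628]],[[-138.8,-78.8,0],[0,0,0.7156]],[[-148.6,-91.4,0],[0,0,0.785]]]'; python3 - <<'E'
from h import *
s=r.sense();print(s["wrist_force"].round(1),s["moment"].round(2),s["tcp_pos"].round(4))
E
```

```text
time_s: 4.85
tcp_pos: [0.4408, 0.2541, 0.2204]
ee_rot: [[0.366, -0.931, -0.0], [-0.931, -0.366, -0.0], [0.0, 0.0, -1.0]]
wrist_force: [1.7, -0.5, -1.5]
gripper_width: 0.13
gripper_force: 30.0
[ 1.7 -0.5 -1.5] [-0.15 -0.36  0.05] [0.4408 0.2541 0.2204]
```

```bash
python3 -m pendant '[[[-8,-1.5,0],[0,0,0.035]],[[-23.3,-5,0],[0,0,0.105]],[[-42.3,-11,0],[0,0,0.192]],[[-60.6,-18.6,0],[0,0,0.279]],[[-78.2,-27.8,0],[0,0,0.3665]],[[-95,-38.6,0],[0,0,0.454]],[[-104.6,-45.7,0],[0,0,0.506]],[[-104.6,-45.7,0],[0,0,0.506]],[[-104.6,-45.7,0],[0,0,0.506]]]'; python3 -m pendant '[[[0,0,0],[0,0,0]],[[0,0,0],[0,0,0]],[[0,0,0],[0,0,0]],[[0,0,-20],[0,0,0]],[[0,0,-50],[0,0,0]],[[0,0,-80],[0,0,0]],[[0,0,-110],[0,0,0]],[[0,0,-130],[0,0,0]],[[0,0,-130],[0,0,0]]]' 0.5; python3 - <<'E'
from h import *
s=r.sense();print(s["wrist_force"].round(1),s["tcp_pos"].round(4),s["ee_rot"].round(3),s["joints"].round(1))
E
```

```text
time_s: 5.75
tcp_pos: [0.4447, 0.3683, 0.2204]
ee_rot: [[-0.128, -0.992, -0.001], [-0.992, 0.128, 0.001], [-0.001, 0.001, -1.0]]
wrist_force: [-5.5, 2.3, 2.2]
gripper_width: 0.13
gripper_force: 30.0
time_s: 6.65
tcp_pos: [0.4464, 0.3678, 0.3539]
ee_rot: [[-0.129, -0.992, 0.005], [-0.992, 0.129, 0.005], [-0.006, -0.005, -1.0]]
wrist_force: [-0.6, 0.3, 0.8]
gripper_width: 0.497
gripper_force: 0.0
[-0.6  0.3  0.8] [0.4464 0.3678 0.3539] [[-0.129 -0.992  0.005]
 [-0.992  0.129  0.005]
 [-0.006 -0.005 -1.   ]] [ 55.6  15.2  -0.6   0.1 -73.7 -63. ]
```

```bash
python3 - <<'E'
from h import *
fs,S=cap("scene");ft,T=cap("top")
g=lambda im,x,y,w,h:cv2.resize(im[y:y+h,x:x+w],(400,300),interpolation=cv2.INTER_CUBIC)
a,b=proj(S,[.512,.26,.2]).astype(int),proj(T,[.512,.26,.2]).astype(int)
save(np.hstack([g(fs,a[0]-66,a[1]-50,133,100),g(ft,b[0]-66,b[1]-50,133,100)]),"door.png");print(a,b,proj(S,[.512,.26,.195]),proj(T,[.512,.26,.195]))
for f,c in((fs,S),(ft,T)):print(blobs(f,0,8,100,60,8))
E
```

```text
[341 121] [159 211] [341.54172281 122.62489751] [160.07298533 211.57810521]
[([342, 89, 10, 13, 54], [347.8, 94.6]), ([342, 117, 8, 7, 33], [345.4, 119.9]), ([328, 131, 9, 9, 43], [332.2, 134.8]), ([195, 182, 26, 24, 232], [207.0, 192.8])]
[([153, 206, 6, 11, 51], [155.5, 211.1]), ([174, 210, 7, 14, 63], [176.6, 216.2]), ([111, 236, 17, 8, 67], [119.3, 239.3]), ([310, 274, 10, 39, 354], [314.4, 293.4])]
```

View pics/door.png

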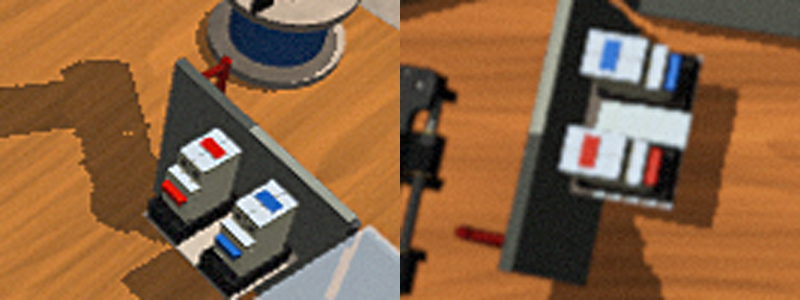

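The door stands near a right angle with both breakers upright in its rack. The red tag is at scene (345.4,119.9) and top (155.5,211.1), the red toggle at scene (332,135) and top (176.6,216). The red handle has been released.

```bash
python3 - <<'E'
from h import *
_,S=cap("scene");_,T=cap("top")
t,e=tri(S,(345.4,119.9),T,(155.5,211.1));k,e2=tri(S,(332.2,134.8),T,(176.6,216.2))
x=np.array([-.129,-.992]);y=np.array([.992,-.129]);c=np.array([.5123,.2605])
for n,p,g in(("tag",t,e),("toggle",k,e2)):print(n,p.round(4),g.round(4),"rel pred along x,y mm",(1000*(p[:2]-c)@x).round(1),(1000*(p[:2]-c)@y).round(1))
d=k-t;print(np.degrees(np.arctan2(d[1],d[0])))
for z in(.24,.170):go([.512,.2605,z],-97.4,z)
E
```

```text
tag [0.5135 0.2717 0.198 ] 0.0035 rel pred along x,y mm -11.3 -0.2
toggle [0.5073 0.2291 0.1621] 0.0032 rel pred along x,y mm 31.8 -0.9
-98.33185751781083
0.24 [96.8, -80.2, 57.8] [0.0017, -0.0023, -0.0003]
0.17 [96.6, -80.3, 127.8] [0.0017, -0.0023, -0.0003]
```

```bash
python3 -m pendant '[[[15,-12,0],[0,0,0]],[[45,-37,5],[0,0,0]],[[78,-64,15],[0,0,0]],[[96.7,-80,30],[0,0,0]],[[96.7,-80.3,57],[0,0,0]],[[96.7,-80.3,80],[0,0,0]],[[96.7,-80.3,105],[0,0,0]],[[96.7,-80.3,122],[0,0,0]],[[96.7,-80.3,127],[0,0,0]],[[96.7,-80.3,127],[0,0,0]]]' 0.62
python3 -m pendant '[[[0,0,0],[0,0,0]],[[0,0,0],[0,0,0]],[[0,0,0],[0,0,0]],[[0,0,0],[0,0,0]],[[0,0,0],[0,0,0]],[[0,0,0],[0,0,0]]]' 0
```

```text
time_s: 7.85
tcp_pos: [0.5121, 0.2609, 0.2218]
ee_rot: [[-0.129, -0.992, -0.002], [-0.992, 0.129, -0.002], [0.003, 0.002, -1.0]]
wrist_force: [-0.2, 0.0, -0.1]
gripper_width: 0.619
gripper_force: 0.0
time_s: 8.45
tcp_pos: [0.5125, 0.2614, 0.2241]
ee_rot: [[-0.128, -0.992, 0.001], [-0.992, 0.128, 0.0], [-0.0, -0.0, -1.0]]
wrist_force: [-2.2, -1.0, 5.2]
gripper_width: 0.412
gripper_force: 30.0
```

```bash
python3 -m pendant '[[[0,0,-4],[0,0,0]],[[0,0,-12],[0,0,0]],[[0,0,-25],[0,0,0]],[[0,0,-45],[0,0,0]],[[0,0,-65],[0,0,0]],[[0,0,-85],[0,0,0]],[[0,0,-105],[0,0,0]],[[0,0,-120],[0,0,0]],[[0,0,-125],[0,0,0]],[[0,0,-125],[0,0,0]]]'
python3 - <<'E'
from h import *
fs,S=cap("scene");ft,T=cap("top")
print(r.sense()["tcp_pos"].round(4))
for f in(fs,ft):print(blobs(f,0,8,100,60,8))
# lens / camera: better pointer + camera measurements. ball by bright-yellow disc
g=lambda im,x,y,w,h:cv2.resize(im[y:y+h,x:x+w],(400,300),interpolation=cv2.INTER_CUBIC)
save(np.vstack([np.hstack([g(fs,190,195,53,40),g(ft,330,212,53,40)]),np.hstack([g(fs,115,215,107,80),g(ft,395,185,107,80)])]),"cam.png")
E
```

```text
time_s: 9.45
tcp_pos: [0.5126, 0.2614, 0.3492]
ee_rot: [[-0.129, -0.992, 0.001], [-0.992, 0.129, 0.001], [-0.002, -0.001, -1.0]]
wrist_force: [0.2, 0.0, -2.9]
gripper_width: 0.412
gripper_force: 30.0
[0.5122 0.2611 0.3474]
[([334, 100, 10, 10, 55], [338.9, 104.8]), ([195, 182, 26, 24, 233], [207.1, 192.9])]
[([160, 200, 6, 15, 69], [162.6, 207.5]), ([310, 274, 10, 39, 354], [314.4, 293.4])]
```

View pics/cam.png

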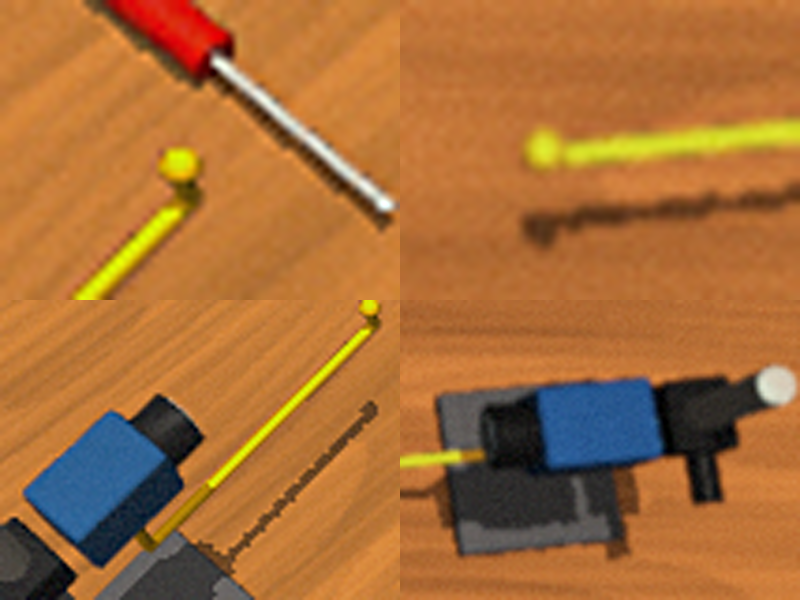

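The ball is at scene (213.4,216.4) and top (348.5,231.4). The lens front is near scene (164,245) and top (417.7,221.9), the rod runs to the right in the top view, and the column top is the white disc at crop (775,385).

```bash
python3 - <<'E'
from h import *
fs,S=cap("scene");ft,T=cap("top")
b,e=tri(S,(213.4,216.4),T,(348.5,231.4));print("ball",b.round(4),e.round(4))
tk=lambda x,y:((x-400+.5)/3.738-.5+395,(y-300+.5)/3.738-.5+185); sk=lambda x,y:((x+.5)/3.738-.5+115,(y-300+.5)/3.738-.5+215)
l,e=tri(S,sk(183,413),T,tk(485,437));print("lens",l.round(4),e.round(4))
az=lambda v:np.degrees(np.arctan2(v[1],v[0])).round(2)
top=b[2]+.07+.03
for n,A,B,z in(("box up",(538,388),(657,377),top),("box low",(532,470),(662,462),top)):
    print(n,az(plane(T,*tk(*B),z)-plane(T,*tk(*A),z)))
col=plane(T,*tk(775,385),.354);print("col",col.round(4),az(col-b),np.linalg.norm((col-b)[:2]))
base=plane(T,*tk(530,467),.008);print("base",base.round(4),az(base-b),np.linalg.norm((base-b)[:2]))
print("lens az",az(l-b),np.linalg.norm((l-b)[:2]))
# rod line fits: in top (yellow), plane z of rod
for f,c,(x0,x1,y0,y1) in((ft,T,(353,410,222,238)),(fs,S,(172,208,222,262))):
    m=cv2.inRange(cv2.cvtColor(f,cv2.COLOR_RGB2HSV),(22,130,90),(35,255,255));m2=m*0;m2[y0:y1,x0:x1]=m[y0:y1,x0:x1]
    p=np.argwhere(m2)[:,::-1].astype(np.float32);vx,vy,px,py=cv2.fitLine(p,cv2.DIST_HUBER,0,.01,.01).ravel()
    a,q=[plane(c,px+s*vx,py+s*vy,.145) for s in(-20,20)];v=q-a;v=v if v[1]<0 else -v;print("rod az",az(v),a.round(4),q.round(4))
# breaker in hand: tag location now
t,e=tri(S,(338.9,104.8),T,(162.6,207.5));print("blob in hand",t.round(4),e.round(4),r.sense()["tcp_pos"].round(4))
E
```

```text
ball [ 0.4794 -0.1938  0.1641] 0.0032
lens [ 0.4974 -0.3402  0.2397] 0.0033
box up -83.32
box low -85.07
col [ 0.5126 -0.4677  0.354 ] -83.1 0.2759079559039191
base [ 0.5078 -0.436   0.008 ] -83.31 0.2438947129747259
lens az -83.0 0.14754781144965917
rod az -82.83 [ 0.4821 -0.229   0.145 ] [ 0.4944 -0.3268  0.145 ]
rod az -82.8 [ 0.5014 -0.3432  0.145 ] [ 0.489  -0.2449  0.145 ]
blob in hand [0.5091 0.2303 0.284 ] 0.0038 [0.5122 0.2611 0.3471]
```

```bash
python3 - <<'E'
from h import *
for z in(.341,.305):go([.4796,-.1935,z-.051],-83.1,z)
E
```

```text
0.341 [455.0, -26.2, 6.7] [0.0019, -0.0013, -0.2496]
0.305 [455.0, -26.3, 42.7] [0.0019, -0.0013, -0.2496]
```

```bash
python3 -m pendant '[[[10,-1,0],[0,0,-0.005]],[[30,-2,0],[0,0,-0.015]],[[60,-4,0],[0,0,-0.03]],[[95,-6,0],[0,0,-0.05]],[[130,-8,0],[0,0,-0.07]],[[165,-10,0],[0,0,-0.09]],[[200,-12,0],[0,0,-0.11]],[[235,-14,0],[0,0,-0.13]],[[270,-16,0],[0,0,-0.15]],[[305,-18,0],[0,0,-0.17]]]'
python3 - <<'E'
from h import *
for z in(.341,.305):go([.4796,-.1935,z-.051],-83.1,z)
E
```

```text
time_s: 10.65
tcp_pos: [0.4903, -0.0454, 0.3481]
ee_rot: [[0.042, -0.999, -0.0], [-0.999, -0.042, -0.0], [0.0, 0.0, -1.0]]
wrist_force: [-0.4, -0.7, -1.8]
gripper_width: 0.411
gripper_force: 30.0
0.341 [147.5, 16.9, 7.1] [0.0005, -0.0002, -0.0785]
0.305 [147.5, 16.9, 43.1] [0.0005, -0.0002, -0.0785]
```

```bash
python3 -m pendant '[[[30,3,0],[0,0,-0.02]],[[60,7,0],[0,0,-0.035]],[[90,10,5],[0,0,-0.05]],[[117,13,12],[0,0,-0.065]],[[137,16,22],[0,0,-0.0785]],[[146,17,32],[0,0,-0.0785]],[[147.5,17,40],[0,0,-0.0785]],[[147.5,17,43],[0,0,-0.0785]],[[147.5,17,43],[0,0,-0.0785]],[[147.5,17,43],[0,0,-0.0785]]]'
python3 - <<'E'
from h import *
go([.4796,-.1935,.305-.051],-83.1)
fs,S=cap("scene");ft,T=cap("top");s=r.sense();print(s["tcp_pos"].round(4),s["joint_velocities"].round(2))
for f in(fs,ft):print(blobs(f,0,8,100,60,6))
print("toggle expected",proj(S,[.4834,-.2248,.2425]),proj(T,[.4834,-.2248,.2425]))
g=lambda im,x,y,w,h:cv2.resize(im[y:y+h,x:x+w],(400,300),interpolation=cv2.INTER_CUBIC)
save(np.hstack([g(fs,150,160,107,80),g(ft,310,185,107,80)]),"held.png")
E
```

```text
time_s: 11.65
tcp_pos: [0.4806, -0.1909, 0.3057]
ee_rot: [[0.121, -0.993, 0.001], [-0.993, -0.121, -0.0], [0.0, -0.001, -1.0]]
wrist_force: [0.7, -0.5, -2.4]
gripper_width: 0.409
gripper_force: 30.0
 [2.5, 1.3, 0.7] [-0.0007, -0.0003, 0.0004]
[ 0.4806 -0.191   0.3059] [-0.19 -0.    0.04  0.06  0.04  0.03]
[([342, 89, 10, 13, 56], [347.8, 94.4]), ([196, 205, 12, 9, 52], [201.5, 208.9])]
[([345, 228, 3, 4, 9], [345.9, 229.6]), ([111, 236, 17, 8, 77], [119.0, 239.2]), ([310, 274, 10, 39, 357], [314.3, 293.6])]
toggle expected [199.14097563 209.73549622] [365.75749522 225.73242638]
```

View pics/held.png

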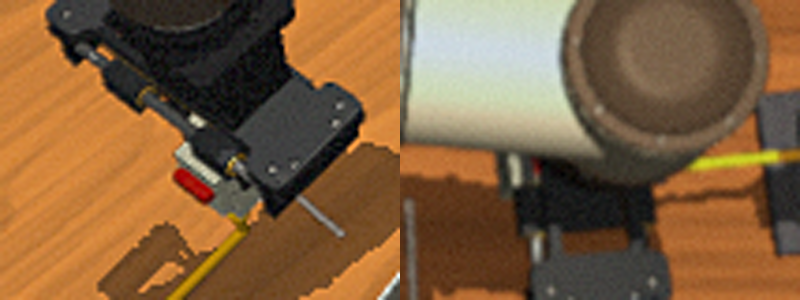

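The breaker is held upright above the pointer tip. The toggle is at scene (201.5,208.9), facing the camera within about 2 px of where it was expected. I'll make a small correction.

```bash
python3 -m pendant '[[[1.5,0.7,0.4],[0,0,0]],[[2.5,1.3,0.7],[0,0,0]],[[2.5,1.3,0.7],[0,0,0]],[[2.5,1.3,0.7],[0,0,0]],[[2.5,1.3,0.7],[0,0,0]],[[2.5,1.3,0.7],[0,0,0]],[[2.5,1.3,0.7],[0,0,0]]]'
python3 - <<'E'
from h import *
go([.4796,-.1935,.305-.051],-83.1)
fs,S=cap("scene");ft,T=cap("top");s=r.sense();print(s["tcp_pos"].round(4),s["joint_velocities"].round(2))
p=s["tcp_pos"]+[.0315*.12,-.0315*.993,-.062]
print(blobs(fs,0,8,100,60,6),proj(S,p)); print("ball scene resid",np.array([213.4,216.4])-proj(S,[.4794,-.1938,.1641]))
# blue breaker + loose items vs before
t0=cv2.imread("pics/top0.png")[:,:,::-1]
for n,(x0,x1,y0,y1) in dict(hammer=(273,385,125,160),box=(288,332,188,220),sd=(305,325,235,315)).items():
    d=np.abs(ft[y0:y1,x0:x1].astype(int)-t0[y0:y1,x0:x1]).mean();print(n,d.round(1))
print("blue",blobs(fs,100,130,100,60,6),blobs(ft,100,130,100,60,6))
E
```

```text
time_s: 12.45
tcp_pos: [0.4792, -0.1942, 0.3045]
ee_rot: [[0.119, -0.993, -0.0], [-0.993, -0.119, -0.0], [0.0, 0.0, -1.0]]
wrist_force: [0.5, 0.4, -2.0]
gripper_width: 0.41
gripper_force: 30.0
 [-0.6, -0.5, -0.5] [0.0, -0.0, -0.0009]
[ 0.4792 -0.1942  0.3045] [-0.01  0.03 -0.1  -0.03  0.01 -0.02]
[([342, 89, 10, 13, 54], [347.8, 94.4]), ([195, 205, 11, 10, 54], [200.1, 209.7])] [198.80041816 209.78749059]
ball scene resid [ 0.64783996 -0.10031189]
hammer 3.8
box 67.6
sd 41.6
blue [([352, 74, 32, 19, 327], [366.1, 85.1]), ([360, 134, 9, 8, 35], [364.1, 137.6]), ([347, 149, 8, 9, 35], [350.5, 152.6]), ([122, 245, 38, 35, 692], [140.2, 261.6])] [([160, 174, 6, 11, 49], [162.4, 179.0]), ([181, 179, 6, 13, 55], [183.3, 184.7]), ([431, 206, 35, 24, 675], [447.7, 217.6])]
```

```bash
python3 -c "
from station import r
print(r.finish_job())"
```

```text
the job is handed in; nothing more can be done
None
```

I opened the door to about 90° and handed the job in with the red breaker held upright at the inspection spot, toggle toward the lens, within about 1 px of where the scene camera should see it. The blue breaker is still in its pocket, and the hammer is unchanged in the pictures. The arm hid the screwdriver and steel box at the end, so I couldn't re-check them, but it never went low near either.

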